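# Pin the casting mould shut

## Task

Lock the closed two-part plaster mould: take the flanged steel pin out of the plywood stand and put it in the mould's round hole, tapered end down, pushed or dropped fully home so that its flange sits on the mould's top. Leave the awl and the square-headed punch standing in the stand, and let go of the pin.

Things in the scene. Friction and masses are not known exactly. Their poses are not given: they have to be found in the camera images.
- pin_grip (a point): Bare steel pin, 150-290 g, upright in a hole of the stand. Point: centre of its round knob (24 mm diameter, 50 high), on its axis. Under the knob a flange, 50 mm diameter, 6 thick, underside 31 mm below the point, resting on the stand; then a shank tapering from 18 to 10 mm, nose 91 mm below the point. z up the pin; at the start x is across the stand's row of holes, y along it.
- mould_hole (a point): Mouth centre of the round hole (vertical, 32 mm diameter, 75 deep) in the top, 85 mm above the table, of a fixed plaster block 90 x 200 x 75 mm on a plywood board. x across the block, y along it, z up. The square opening (29 mm wide, 30 deep) at -116 mm in y is the pouring gate, not for the pin. With the pin home its knob's centre is 31 mm above this point.
- awl_grip (a point): Middle of the pear-shaped wooden handle (34 mm diameter, 55 high) of an awl in another hole of the stand, 27 mm above the stand's top; to be left there. The stand is a fixed plywood bench, 75 x 230 mm, top 75 mm above the table, with three 24 mm holes in a row 75 mm apart; pin, awl and punch stand in them in any order.
- punch_grip (a point): Centre of the square head (34 x 34 x 40 mm) of a dark steel punch in another hole of the stand, 20 mm above the stand's top; to be left there.
Not all that is in view belongs to the job. Leave any pink or turquoise look-alike of the part that bears pin_grip alone.

How it is judged:
By the outcome, as a careful person would: the job done as asked, in the order asked, and still so for the second after the job is handed in, with the robot touching nothing.
It also fails if it takes over 40 s, if anything falls off the work surface, if the arm or the gripper's body presses on something with over 40 N, if the wrist force passes 120 N, or if a joint passes its speed limit or range.

## Robot

A 6-joint arm with a two-finger parallel gripper is mounted at the origin on the work surface. World frame = base frame: x ahead of the robot, y to its left, z up, the work surface at z = 0. Lengths are in mm, angles in rad, forces in N, time in s.
With the tool pointing down it reaches from about 300 to 1000 mm from the base axis. Payload 5.1 kg.
Tool frame: the origin (TCP) lies at the centre of the arm's flange, where the gripper is bolted on; the fingertips stand 190 mm ahead of it and the grasp point (between the pads) lies 171 mm ahead of it; z points along the fingers, y is the line along which they close (so a half turn about z gives the same grasp; the last joint's range is limited). The gripper opens to 95 mm and grips with 3 to 60 N. Pads are 20 mm wide; open, the fingers measure 119 mm over their backs; the gripper's body (75 mm by 180 mm) begins 59 mm behind the grasp point.
Start: joints at [1.051, 0.124, 1.65, -0, 1.367, -0.083], TCP at [274.996, 588.951, 404.756] pointing down, gripper open.
Joint ranges: [-2.61, 2.61], [-1.02, 2.33], [0.03, 2.71], [-1.35, 4.49], [0.32, 2.68], [-2.91, 2.91]. Speed limits (rad/s): [2.57, 2.57, 3.14, 3.14, 3.14, 3.14].

## Interface

Orientations are given as a unit quaternion [x, y, z, w].
In Python, from bench import env gives the robot as it stands.
- The arm moves only by the tool jog_arm, never from a script. Its argument "increments" is a list of rows, each an object with "linear": the shift along the tool's x, y, z in mm, a list of three; "turn": the turn, a rotation vector about the tool's x, y, z in degrees, a list of three; "fingers": the opening, from -1 (shut) to 1 (fully open). A call has 1 to 8 rows; each row shifts and turns the commanded pose from where the row before left it, along the tool's axes as they then stand; what a row does not reach is not made up. A row lasts 1/10 s, in which the tool goes at most 50 mm and 8.59 degrees, less where a joint would pass 70% of its speed; a pose out of reach is approached as far as the arm can. A call is refused whole if a number of a shift passes 50 or a number of a turn 8.59, either way. A call with a gripper value outside its range is refused whole. The fingers move at their own pace and stop on an object; "force" is the grip in N (left out, the last holds). Time passes only in rows, so rows that do not move let the fingers close. It gives the time, the measured TCP pose, the force, the opening and the grip force at its end, in the units of the state.
- env.get_state(): the state, without advancing time (a new reading comes with each control period).
- env.capture(name): name is "scene" or "top" or "wrist"; returns the picture (420x560x3 uint8, red, green, blue); there is no depth.
- env.camera_info(name): a dict with "fx", "fy", "cx", "cy" (pixels), "camera_from_world" (4x4, takes a point from world to camera coordinates). Camera axes: x right, y down, z forward; pixel columns grow to the right and rows downward; lengths in mm; the calibration is good to about 2 mm. A picture is of the moment at which its call begins: read the wrist's pose just before it. camera_info takes no time and is no camera call; for the wrist camera it gives the pose at the moment of the call.
- env.close_job(): hands the job in; it is judged then, once.
Trained networks look in the newest picture that a camera, given by its name, has taken for a name from the list of things; names that differ only in an ending like _2 or _b are one class to them, and where a whole thing is asked for, a point or a joint stands for the part that bears it (a point fixed in the world has none). Each returns a list of dicts, best first, with "score" (0 to 1); they miss things now and then, are a little off and sometimes report something else, mostly with a low value. They report only what shows in the picture. A call takes as long as a camera call. They do not tell look-alikes from the thing itself.
- env.spot_in(camera, thing): "extent" ([left, top, width, height] in pixels, round what is visible of it).
- env.cut_out(camera, thing): "region" (420x560 bool, what is visible of it) and "extent" ([left, top, width, height] in pixels, round what is visible of it).
The state is a dict: "time": time; "joints": joint angles; "qvel": joint speeds; "tau": joint torques, N m; "eef_pos": TCP position; "eef_rot": TCP orientation; "force": force on the tool from outside, world axes, zero at the start; "torque": the same for the moment, N m; "grip_width": finger opening in mm; "grasp_force": force on a finger pad.
Only numpy, scipy, OpenCV 4.12 (cv2) and the standard library are available. Lean on these libraries where they do the work, as an engineer would, in place of code of your own. Each camera call takes 0.05 s, during which the arm holds its last target. There are 200 camera calls.

## Working session

There is one attempt and no reset: what is moved stays moved. The work goes in short steps, Python scripts to look and compute and a tool call to move; the robot and the scene stay as the last step left them, time stands still between calls to the robot, and variables do not carry over. Pictures are saved under pics/ and viewed, at most 10 in all, crops included, and the job is handed in when it is done.

Besides the shell and the picture viewer there is one more tool, called as name([rows], argument=value, ...), one row to a line, values as JSON. jog_arm: Moves the arm, as the interface text tells. Its arguments: {"type":"object","properties":{"increments":{"type":"array","items":{"type":"object","properties":{"linear":{"type":"array","items":{"type":"number"}},"turn":{"type":"array","items":{"type":"number"}},"fingers":{"type":"number"}}}},"force":{"type":"number"}},"required":["increments"]}

```bash
mkdir -p pics; python3 - <<'E'
from bench import env
import cv2,numpy as np
s=env.get_state();print(s)
ims=[]
for n in ("scene","top"):
    im=env.capture(n);cv2.imwrite(f"pics/{n}0.png",im[:,:,::-1])
    ci=env.camera_info(n);print(n,ci)
    for t in ("pin_grip","mould_hole","awl_grip","punch_grip"):
        print(n,t,[(np.round(d["extent"]),round(d["score"],2)) for d in env.spot_in(n,t)])
E
```

```text
{'time': 0.0, 'joints': array([ 1.05140643e+00,  1.24518318e-01,  1.65167501e+00, -4.15530970e-05,
        1.36746295e+00, -8.26024666e-02]), 'qvel': array([ 0.00071376, -0.00066682, -0.00046195, -0.0004907 ,  0.00031724,
       -0.00203428]), 'tau': array([-7.94805510e-04, -4.17611110e+01, -3.59928238e+01,  7.73403724e-02,
        4.92948561e-02, -1.77197048e-04]), 'eef_pos': array([274.87960062, 588.74699966, 403.47748269]), 'eef_rot': array([ 2.16657543e-01,  9.76247122e-01, -9.91453739e-04, -2.86473207e-04]), 'force': array([ 0.31309423, -0.83345555, -0.33620385]), 'torque': array([-0.02294811,  0.03663847,  0.02345149]), 'grasp_force': 0.0, 'grip_width': 94.8451030384189}
scene {'fx': 394.15597016660536, 'fy': 394.15597016660536, 'cx': 278.71226116641003, 'cy': 212.70104721869157, 'camera_from_world': array([[ 5.03822089e-01,  8.63496163e-01,  2.31879031e-02,
        -2.69469018e+02],
       [ 5.18855653e-01, -2.81055605e-01, -8.07339184e-01,
        -2.13711036e+02],
       [-6.90617198e-01,  4.18786489e-01, -5.89631888e-01,
         1.25387456e+03],
       [ 0.00000000e+00,  0
[... 407 characters left out ...]
7957, 'cy': 204.67106499339883, 'camera_from_world': array([[-2.17314013e-02, -9.99760961e-01, -2.40164135e-03,
        -2.22037798e+01],
       [-9.97542446e-01,  2.18431008e-02, -6.65728758e-02,
         5.78956599e+02],
       [ 6.66094216e-02,  9.49017303e-04, -9.97778675e-01,
         1.20380216e+03],
       [ 0.00000000e+00,  0.00000000e+00,  0.00000000e+00,
         1.00000000e+00]])}
top pin_grip [(array([380., 154.,  20.,  17.]), 0.85), (array([408., 211.,  17.,  18.]), 0.79), (array([363., 207.,  24.,  16.]), 0.57)]
top mould_hole [(array([144., 192.,  92.,  69.]), 0.72)]
top awl_grip [(array([339., 205.,  14.,  14.]), 0.51)]
top punch_grip [(array([307., 198.,  21.,  17.]), 0.68)]
```

```bash
python3 - <<'E'
import cv2,numpy as np
a=cv2.imread("pics/scene0.png")[130:330,60:420]
b=cv2.imread("pics/top0.png")[120:290,120:460]
a=cv2.resize(a,(640,356),interpolation=3)
b=cv2.resize(b,(800,400),interpolation=3)
cv2.imwrite("pics/sc.png",a);cv2.imwrite("pics/tc.png",b)
E
```

```text
(no output)
```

View pics/sc.png

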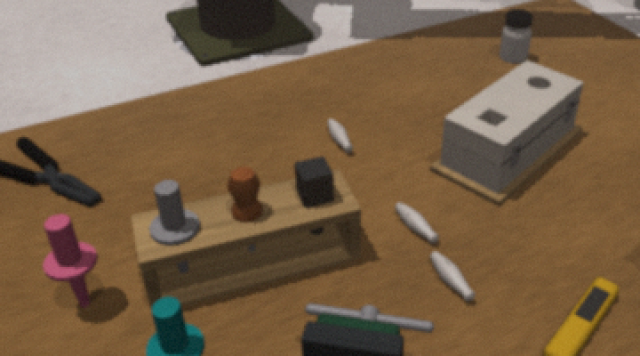

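View pics/tc.png

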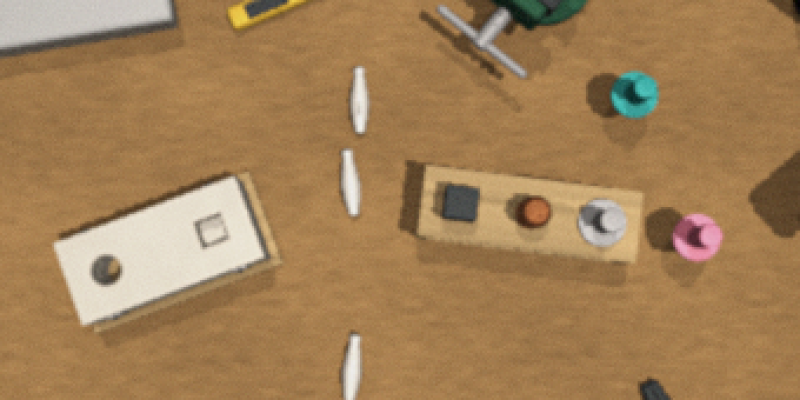

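```bash
cat > h.py <<'E'
import numpy as np,cv2
from bench import env
from scipy.spatial.transform import Rotation as R
def back(ci,u,v,z):
    M=np.array(ci["camera_from_world"]);Rm,t=M[:3,:3],M[:3,3]
    o=-Rm.T@t;d=Rm.T@np.array([(u-ci["cx"])/ci["fx"],(v-ci["cy"])/ci["fy"],1])
    return o+d*(z-o[2])/d[2]
def proj(ci,p):
    M=np.array(ci["camera_from_world"]);c=M[:3,:3]@p+M[:3,3]
    return np.array([ci["fx"]*c[0]/c[2]+ci["cx"],ci["fy"]*c[1]/c[2]+ci["cy"]])
E
python3 - <<'E'
from h import *
t=env.camera_info("top");s=env.camera_info("scene")
T=lambda x,y:(x/2.353+120-.2,y/2.353+120-.2)
S=lambda x,y:(x/1.778+60,y/1.78+130)
for n,a,z,b,z2 in [("flange",T(603,223),81,S(174,227),81),("knobtop",T(609,218),131,S(167,187),131),
 ("hole",T(106,269),85,S(540,83),85),("gate",T(212,230),85,S(492,118),85),("awltop",T(536,212),129,S(243,175),129),("punch",T(461,203),115,S(314,168),115)]:
    print(n,back(t,*a,z).round(1),back(s,*b,z2).round(1))
w=env.camera_info("wrist");print(w["camera_from_world"].round(3),w["fx"])
st=env.get_state();print(R.from_quat(st["eef_rot"]).as_matrix().round(3))
E
```

```text
flange [ 544.9 -265.2   81. ] [ 550.9 -265.3   81. ]
knobtop [ 547.7 -261.5  131. ] [ 548.2 -263.4  131. ]
hole [508.3 251.1  85. ] [511.1 250.2  85. ]
gate [546.3 141.   85. ] [549.1 139.9  85. ]
awltop [ 555.3 -189.3  129. ] [ 563.3 -190.9  129. ]
punch [ 566.8 -115.7  115. ] [ 570.5 -115.9  115. ]
[[ 4.24000e-01  9.06000e-01 -1.00000e-03 -6.50046e+02]
 [ 8.75000e-01 -4.09000e-01  2.60000e-01 -2.92160e+01]
 [ 2.35000e-01 -1.11000e-01 -9.66000e-01  3.90363e+02]
 [ 0.00000e+00  0.00000e+00  0.00000e+00  1.00000e+00]] 347.6219087138182
[[-0.906  0.423 -0.   ]
 [ 0.423  0.906 -0.   ]
 [-0.    -0.    -1.   ]]
```

jog_arm([
  {"turn": [0, 0, 8.5], "linear": [0, 0, 0], "fingers": 1},
  {"turn": [0, 0, 8.5], "linear": [0, 0, 0], "fingers": 1},
  {"turn": [0, 0, 8.5], "linear": [0, 0, 0], "fingers": 1},
  {"turn": [0, 0, 8.5], "linear": [0, 0, 0], "fingers": 1},
  {"turn": [0, 0, 8.5], "linear": [0, 0, 0], "fingers": 1},
  {"turn": [0, 0, 8.5], "linear": [0, 0, 0], "fingers": 1},
  {"turn": [0, 0, 8.5], "linear": [0, 0, 0], "fingers": 1},
  {"turn": [0, 0, 8.5], "linear": [0, 0, 0], "fingers": 1},
])

```text
time: 1.3
eef_pos: [275.0, 588.9, 404.8]
eef_rot: [0.728, 0.686, 0.0, 0.0]
force: [-0.4, 0.3, 0.1]
grip_width: 94.7
grasp_force: 0.0
```

jog_arm([
  {"turn": [0, 0, 5], "linear": [-33, 31, 0], "fingers": 1},
  {"turn": [0, 0, 0], "linear": [-33, 31, 0], "fingers": 1},
  {"turn": [0, 0, 0], "linear": [-33, 31, 0], "fingers": 1},
  {"turn": [0, 0, 0], "linear": [-33, 31, 0], "fingers": 1},
  {"turn": [0, 0, 0], "linear": [-33, 31, 0], "fingers": 1},
  {"turn": [0, 0, 0], "linear": [-33, 31, 0], "fingers": 1},
  {"turn": [0, 0, 0], "linear": [-33, 31, 20], "fingers": 1},
  {"turn": [0, 0, 0], "linear": [-33, 31, 0], "fingers": 1},
])

```text
time: 2.1
eef_pos: [487.0, 293.4, 382.4]
eef_rot: [0.755, 0.656, -0.002, -0.0]
force: [0.0, 0.2, 0.2]
grip_width: 95.2
grasp_force: 0.0
```

jog_arm([
  {"linear": [-36, 28, 0], "fingers": 1},
  {"linear": [0, 0, 0], "fingers": 1},
  {"linear": [0, 0, 0], "fingers": 1},
])

```text
invalid input at $.increments[0]: expected keys linear, turn, fingers
```

```bash
python3 - <<'E'
from h import *
s=env.get_state();print(s["time"],s["eef_pos"],R.from_quat(s["eef_rot"]).as_matrix().round(3))
ci=env.camera_info("wrist");im=env.capture("wrist")
np.savez("w1.npz",im=im,**ci)
for p in ([510,250,85],[547,141,85]):print(proj(ci,np.array(p)))
cv2.imwrite("pics/w1.png",im[:,:,::-1])
E
```

```text
2.1 [486.98480255 293.37371472 382.40130513] [[ 0.14   0.99  -0.003]
 [ 0.99  -0.14  -0.002]
 [-0.002 -0.003 -1.   ]]
[315.49588308 245.99781855]
[368.5223487  349.06992371]
```

View pics/w1.png

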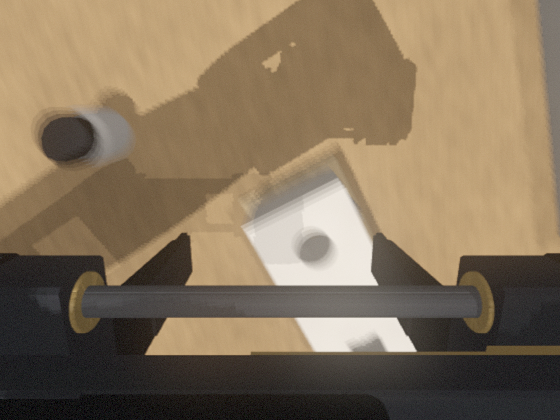

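Hole at (315,248) px in the wrist view, where the top and scene estimate (510,250,85) predicts it, and the gate is at (368,345). The bottle to the left is clear of the block. Now to the pin.

jog_arm([
  {"turn": [0, 0, 0], "linear": [-45, 11, 0], "fingers": 1},
  {"turn": [0, 0, 0], "linear": [-45, 11, 0], "fingers": 1},
  {"turn": [0, 0, 0], "linear": [-45, 11, 0], "fingers": 1},
  {"turn": [0, 0, 0], "linear": [-45, 11, 0], "fingers": 1},
  {"turn": [0, 0, 0], "linear": [-45, 11, 0], "fingers": 1},
  {"turn": [0, 0, 0], "linear": [-45, 11, 0], "fingers": 1},
  {"turn": [0, 0, 0], "linear": [-45, 11, 0], "fingers": 1},
  {"turn": [0, 0, 0], "linear": [-45, 11, 0], "fingers": 1},
])

```text
time: 2.95
eef_pos: [523.5, -75.1, 385.3]
eef_rot: [0.755, 0.656, 0.0, 0.0]
force: [-0.2, 0.7, -0.4]
grip_width: 94.8
grasp_force: 0.0
```

jog_arm([
  {"turn": [0, 0, 0], "linear": [-45, 11, 0], "fingers": 1},
  {"turn": [0, 0, 0], "linear": [-45, 11, 0], "fingers": 1},
  {"turn": [0, 0, 0], "linear": [-45, 11, 0], "fingers": 1},
  {"turn": [0, 0, 0], "linear": [-40, 11, 0], "fingers": 1},
  {"turn": [0, 0, 0], "linear": [0, 0, 0], "fingers": 1},
  {"turn": [0, 0, 0], "linear": [0, 0, 0], "fingers": 1},
  {"turn": [0, 0, 0], "linear": [0, 0, 0], "fingers": 1},
])

```text
time: 3.65
eef_pos: [542.8, -251.9, 384.7]
eef_rot: [0.755, 0.656, 0.0, -0.0]
force: [0.3, 0.0, -0.5]
grip_width: 95.0
grasp_force: 0.0
```

```bash
python3 - <<'E'
from h import *
s=env.get_state();print(s["time"],s["eef_pos"],R.from_quat(s["eef_rot"]).as_matrix().round(3))
ci=env.camera_info("wrist");im=env.capture("wrist")
np.savez("w2.npz",im=im,**ci)
for p in ([547,-264,131],[547,-264,81],[558,-190,129],[568,-116,115]):print(proj(ci,np.array(p)))
for d in env.cut_out("wrist","pin_grip"):
    r=d["region"];ys,xs=np.nonzero(r);print(d["score"],d["extent"],im[r].mean(0))
cv2.imwrite("pics/w2.png",im[:,:,::-1])
E
```

```text
3.65 [ 542.84728977 -251.90255256  384.69444643] [[ 0.139  0.99  -0.   ]
 [ 0.99  -0.139  0.001]
 [ 0.001 -0.    -1.   ]]
[288.78661536 232.99204244]
[287.55592556 212.87787805]
[290.16980679 125.12337422]
[289.69655913   5.43172717]
0.9 [255.8, 182.4, 59.1, 64.2] [189.91440648 183.83163086 180.26805213]
0.64 [257.3, 273.1, 48.7, 79.8] [196.68597064 140.68433931 153.28711256]
0.6 [408.1, 207.3, 78.8, 57.9] [ 91.76837725 155.18897365 150.2056172 ]
```

View pics/w2.png

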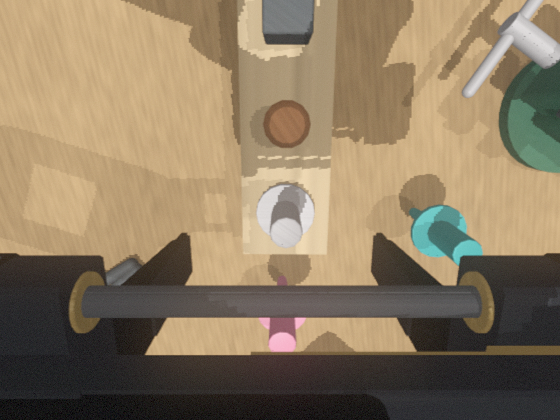

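Flange at (286,212) and knob top at (286,232), about 1.5 mm from the prediction. The awl at (287,124) and punch at (288,20) are ahead of it along the row, the pink look-alike is behind at (283,320), and the turquoise one is to the right. Descending.

jog_arm([
  {"turn": [0, 0, 0], "linear": [-11, 5, 0], "fingers": 1},
  {"turn": [0, 0, 0], "linear": [0, 0, 30], "fingers": 1},
  {"turn": [0, 0, 0], "linear": [0, 0, 30], "fingers": 1},
  {"turn": [0, 0, 0], "linear": [0, 0, 25], "fingers": 1},
  {"turn": [0, 0, 0], "linear": [0, 0, 17], "fingers": 1},
  {"turn": [0, 0, 0], "linear": [0, 0, 0], "fingers": 1},
  {"turn": [0, 0, 0], "linear": [0, 0, 0], "fingers": 1},
])

```text
time: 4.45
eef_pos: [546.6, -264.6, 283.4]
eef_rot: [0.755, 0.656, 0.0, 0.0]
force: [0.3, 0.8, 0.2]
grip_width: 94.7
grasp_force: 0.0
```

jog_arm([
  {"turn": [0, 0, 0], "linear": [0, 0, 0], "fingers": -1},
  {"turn": [0, 0, 0], "linear": [0, 0, 0], "fingers": -1},
  {"turn": [0, 0, 0], "linear": [0, 0, 0], "fingers": -1},
  {"turn": [0, 0, 0], "linear": [0, 0, 0], "fingers": -1},
  {"turn": [0, 0, 0], "linear": [0, 0, 0], "fingers": -1},
  {"turn": [0, 0, 0], "linear": [0, 0, 0], "fingers": -1},
  {"turn": [0, 0, 0], "linear": [0, 0, 0], "fingers": -1},
  {"turn": [0, 0, 0], "linear": [0, 0, 0], "fingers": -1},
], force=30)

```text
time: 5.25
eef_pos: [546.2, -264.5, 282.7]
eef_rot: [0.755, 0.656, -0.0, -0.0]
force: [0.0, 0.4, -0.7]
grip_width: 36.4
grasp_force: 0.0
```

jog_arm([
  {"turn": [0, 0, 0], "linear": [0, 0, 0], "fingers": -1},
  {"turn": [0, 0, 0], "linear": [0, 0, 0], "fingers": -1},
  {"turn": [0, 0, 0], "linear": [0, 0, 0], "fingers": -1},
  {"turn": [0, 0, 0], "linear": [0, 0, 0], "fingers": -1},
  {"turn": [0, 0, 0], "linear": [0, 0, 0], "fingers": -1},
  {"turn": [0, 0, 0], "linear": [0, 0, 0], "fingers": -1},
])

```text
time: 5.85
eef_pos: [546.2, -264.4, 282.7]
eef_rot: [0.755, 0.656, -0.0, -0.0]
force: [-1.6, 0.2, 0.7]
grip_width: 23.7
grasp_force: 30.0
```

jog_arm([
  {"turn": [0, 0, 0], "linear": [0, 0, -10], "fingers": -1},
  {"turn": [0, 0, 0], "linear": [0, 0, -20], "fingers": -1},
  {"turn": [0, 0, 0], "linear": [0, 0, -25], "fingers": -1},
  {"turn": [0, 0, 0], "linear": [0, 0, -25], "fingers": -1},
  {"turn": [0, 0, 0], "linear": [0, 0, -25], "fingers": -1},
  {"turn": [0, 0, 0], "linear": [0, 0, -25], "fingers": -1},
  {"turn": [0, 0, 0], "linear": [0, 0, -20], "fingers": -1},
  {"turn": [0, 0, 0], "linear": [0, 0, 0], "fingers": -1},
])

```text
time: 6.65
eef_pos: [546.8, -264.7, 437.2]
eef_rot: [0.755, 0.656, 0.001, 0.004]
force: [0.0, -0.2, -1.7]
grip_width: 23.6
grasp_force: 30.0
```

```bash
python3 - <<'E'
from h import *
s=env.get_state();print(s["time"],s["eef_pos"],s["grip_width"],s["grasp_force"],s["force"])
im=env.capture("scene")[130:330,60:420];w=env.capture("wrist")
o=np.hstack([cv2.resize(im,(480,267)),w[:267*420//420,140:440]])
cv2.imwrite("pics/l1.png",o[:,:,::-1])
E
```

```text
6.65 [ 546.81832327 -264.65961849  437.18924146] 23.64928221789798 29.999200701713562 [ 0.00602566 -0.24648154 -1.68127794]
```

View pics/l1.png

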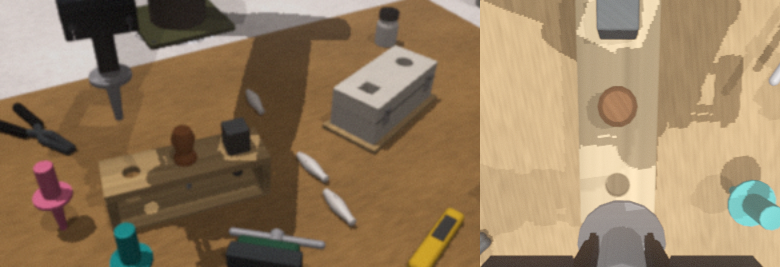

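Pin held upright at (110,90). The awl and punch still stand in the stand. Carrying it to the mould.

jog_arm([
  {"turn": [0, 0, 0], "linear": [25, -5, 0], "fingers": -1},
  {"turn": [0, 0, 0], "linear": [40, -9, 0], "fingers": -1},
  {"turn": [0, 0, 0], "linear": [42, -9, 0], "fingers": -1},
  {"turn": [0, 0, 0], "linear": [42, -9, 0], "fingers": -1},
  {"turn": [0, 0, 0], "linear": [42, -9, 0], "fingers": -1},
  {"turn": [0, 0, 0], "linear": [42, -9, 0], "fingers": -1},
  {"turn": [0, 0, 0], "linear": [42, -9, 0], "fingers": -1},
  {"turn": [0, 0, 0], "linear": [42, -9, 0], "fingers": -1},
])

```text
time: 7.55
eef_pos: [522.4, 60.6, 430.3]
eef_rot: [0.755, 0.656, -0.001, -0.001]
force: [1.9, -0.7, -2.5]
grip_width: 23.3
grasp_force: 30.0
```

jog_arm([
  {"turn": [0, 0, 0], "linear": [42, -9, 0], "fingers": -1},
  {"turn": [0, 0, 0], "linear": [42, -9, 0], "fingers": -1},
  {"turn": [0, 0, 0], "linear": [42, -9, 0], "fingers": -1},
  {"turn": [0, 0, 0], "linear": [36, -8, 0], "fingers": -1},
  {"turn": [0, 0, 0], "linear": [20, -4, 0], "fingers": -1},
  {"turn": [0, 0, 0], "linear": [5, -1, 0], "fingers": -1},
  {"turn": [0, 0, 0], "linear": [0, 0, 0], "fingers": -1},
  {"turn": [0, 0, 0], "linear": [0, 0, 0], "fingers": -1},
])

```text
time: 8.35
eef_pos: [509.7, 249.0, 431.6]
eef_rot: [0.755, 0.656, -0.001, -0.0]
force: [-0.3, 0.7, -3.2]
grip_width: 23.9
grasp_force: 30.0
```

```bash
python3 - <<'E'
from h import *
s=env.get_state();print(s["time"],s["eef_pos"],s["eef_rot"],s["grip_width"])
ci=env.camera_info("wrist");w=env.capture("wrist")
print(proj(ci,np.array([510,250,85])))
print(proj(env.camera_info("scene"),np.array([510,250,85])))
im=env.capture("scene")[130:330,240:440]
print("crop px: scene x2.1")
o=np.hstack([cv2.resize(im,(420,420)),w[:,140:440]])
cv2.imwrite("pics/m1.png",o[:,:,::-1])
E
```

```text
8.35 [509.69533828 248.95943216 431.60319672] [ 7.55057945e-01  6.55657334e-01 -9.75350809e-04 -9.24974440e-05] 23.86228395222541
[281.36732077 187.01791853]
[363.34621432 176.43518784]
crop px: scene x2.1
```

View pics/m1.png

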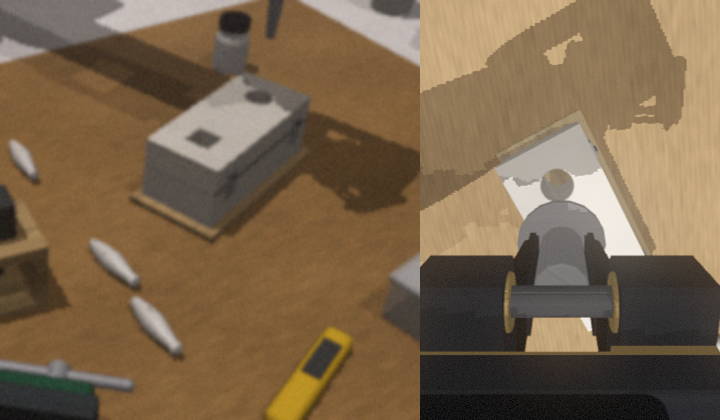

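Hole at about (277,185) px, some 3–4 mm left of the prediction. Shifting −3 mm in tool y and +2 in x, then lowering.

jog_arm([
  {"turn": [0, 0, 0], "linear": [2, -3, 0], "fingers": -1},
  {"turn": [0, 0, 0], "linear": [0, 0, 25], "fingers": -1},
  {"turn": [0, 0, 0], "linear": [0, 0, 25], "fingers": -1},
  {"turn": [0, 0, 0], "linear": [0, 0, 15], "fingers": -1},
  {"turn": [0, 0, 0], "linear": [0, 0, 0], "fingers": -1},
  {"turn": [0, 0, 0], "linear": [0, 0, 0], "fingers": -1},
])

```text
time: 9.05
eef_pos: [507.2, 252.0, 368.2]
eef_rot: [0.755, 0.656, 0.0, 0.0]
force: [-0.1, -0.1, -2.1]
grip_width: 23.5
grasp_force: 30.0
```

```bash
python3 - <<'E'
from h import *
s=env.get_state();print(s["time"],s["eef_pos"],s["eef_rot"],s["grip_width"])
im=env.capture("scene")[110:230,300:420]
t=env.capture("top")[180:280,120:260]
o=np.hstack([cv2.resize(im,(420,420),interpolation=3),cv2.resize(t,(380,420),interpolation=3)])
cv2.imwrite("pics/m2.png",o[:,:,::-1])
E
```

```text
9.05 [507.1793216  251.95333876 368.24012169] [7.54975104e-01 6.55753428e-01 1.69625398e-04 6.71459428e-05] 23.504265312418017
```

View pics/m2.png

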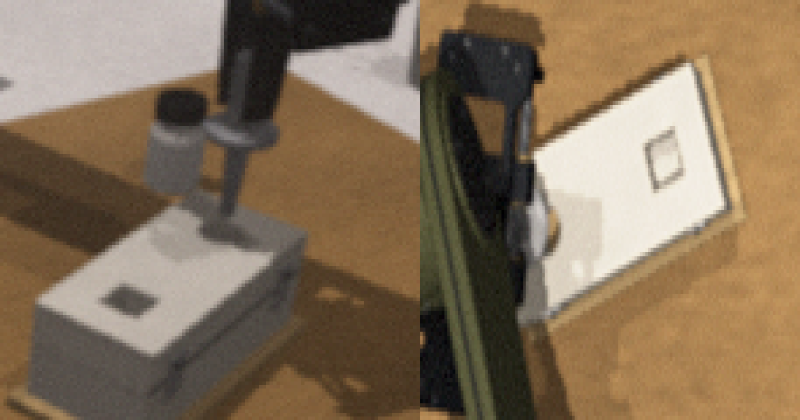

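The nose is over the hole at (225,225) in the left panel. Lowering slowly and watching the force.

jog_arm([
  {"turn": [0, 0, 0], "linear": [0, 0, 10], "fingers": -1},
  {"turn": [0, 0, 0], "linear": [0, 0, 10], "fingers": -1},
  {"turn": [0, 0, 0], "linear": [0, 0, 8], "fingers": -1},
  {"turn": [0, 0, 0], "linear": [0, 0, 0], "fingers": -1},
])

```text
time: 9.55
eef_pos: [506.4, 251.9, 337.3]
eef_rot: [0.755, 0.656, -0.002, -0.001]
force: [-0.5, 0.4, -3.0]
grip_width: 23.9
grasp_force: 30.0
```

jog_arm([
  {"turn": [0, 0, 0], "linear": [0, 0, 10], "fingers": -1},
  {"turn": [0, 0, 0], "linear": [0, 0, 10], "fingers": -1},
  {"turn": [0, 0, 0], "linear": [0, 0, 10], "fingers": -1},
  {"turn": [0, 0, 0], "linear": [0, 0, 10], "fingers": -1},
  {"turn": [0, 0, 0], "linear": [0, 0, 0], "fingers": -1},
  {"turn": [0, 0, 0], "linear": [0, 0, 0], "fingers": -1},
])

```text
time: 10.15
eef_pos: [506.9, 252.1, 299.3]
eef_rot: [0.755, 0.656, -0.0, -0.0]
force: [0.1, 0.1, -2.8]
grip_width: 23.4
grasp_force: 30.0
```

jog_arm([
  {"turn": [0, 0, 0], "linear": [0, 0, 3], "fingers": -1},
  {"turn": [0, 0, 0], "linear": [0, 0, 2], "fingers": -1},
  {"turn": [0, 0, 0], "linear": [0, 0, 0], "fingers": -1},
  {"turn": [0, 0, 0], "linear": [0, 0, 0], "fingers": -1},
])

```text
time: 10.55
eef_pos: [507.0, 252.1, 294.9]
eef_rot: [0.755, 0.656, 0.0, 0.0]
force: [0.2, -0.8, -2.8]
grip_width: 23.6
grasp_force: 30.0
```

jog_arm([
  {"turn": [0, 0, 0], "linear": [0, 0, 0], "fingers": 0},
  {"turn": [0, 0, 0], "linear": [0, 0, 0], "fingers": 0},
  {"turn": [0, 0, 0], "linear": [0, 0, 0], "fingers": 0},
  {"turn": [0, 0, 0], "linear": [0, 0, 0], "fingers": 0},
  {"turn": [0, 0, 0], "linear": [0, 0, 0], "fingers": 0},
  {"turn": [0, 0, 0], "linear": [0, 0, 0], "fingers": 0},
])

```text
time: 11.15
eef_pos: [507.0, 252.1, 294.9]
eef_rot: [0.755, 0.656, 0.0, 0.0]
force: [-0.1, -0.0, -0.0]
grip_width: 47.1
grasp_force: 0.0
```

jog_arm([
  {"turn": [0, 0, 0], "linear": [0, 0, -10], "fingers": 0},
  {"turn": [0, 0, 0], "linear": [0, 0, -20], "fingers": 0},
  {"turn": [0, 0, 0], "linear": [0, 0, -30], "fingers": 0},
  {"turn": [0, 0, 0], "linear": [0, 0, -40], "fingers": 0},
  {"turn": [0, 0, 0], "linear": [0, 0, -30], "fingers": 0},
  {"turn": [0, 0, 0], "linear": [0, 0, 0], "fingers": 0},
  {"turn": [0, 0, 0], "linear": [0, 0, 0], "fingers": 0},
])

```text
time: 11.85
eef_pos: [507.0, 252.1, 426.3]
eef_rot: [0.755, 0.656, 0.001, 0.0]
force: [-0.4, 0.4, -0.5]
grip_width: 47.1
grasp_force: 0.0
```

```bash
python3 - <<'E'
from h import *
s=env.get_state();print(s["time"],s["eef_pos"],s["grip_width"],s["force"])
a=env.capture("scene");ci=env.camera_info("scene")
for z in (85,91,141):print(proj(ci,np.array([507,251,z])))
im=a[130:330,60:420]
w=env.capture("wrist")
o=np.hstack([cv2.resize(a[120:240,290:410],(420,420),interpolation=3),cv2.resize(a[180:300,100:280],(380,253),interpolation=3).copy() if 0 else cv2.resize(w[:,140:440],(380,420))])
cv2.imwrite("pics/f.png",o[:,:,::-1])
E
```

```text
11.85 [507.00867205 252.0949025  426.30665078] 47.1138143338555 [-0.41024462  0.40302751 -0.52457518]
[362.85995162 175.77391107]
[363.22902444 173.63826824]
[366.41433601 155.20643734]
```

View pics/f.png

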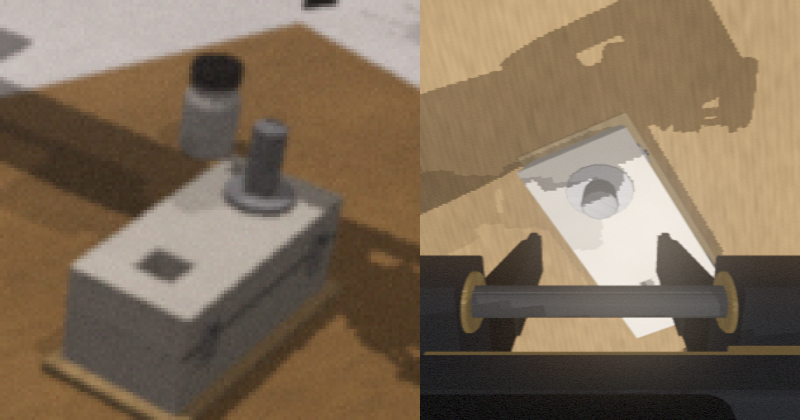

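The pin stands upright in the round hole at (262,185), its flange flat on the mould's top, and the gripper is clear.

```bash
python3 -c "
from bench import env
print(env.close_job())"
```

```text
the job is handed in; nothing more can be done
None
```

The steel pin is in the mould's round hole, tapered end down with its flange on the mould's top, and released. The awl and punch were left in the stand, and the job was handed in at about 12 s.

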